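Put the washed hand mills back together

TASK

The hand mills have been washed and want putting back together: thread every coil spring over the spindle of a mill of its own, all the way down onto the wooden foot, twisting it slightly whenever the coils snag. Then close each mill that has a spring: lower a cover over its inner shell with the cover's lugs between the flanges, until the rim rests on the foot, and turn it clockwise up to the stop, so that its grip bar lines up with the two ears on the foot. A mill that gets no spring stays open, with no cover on it, and the cup, the tin and the pepper mill must not be disturbed.

Things in the scene. Friction and masses are not known exactly. Their poses are not given: they have to be found in the camera images.
- mill_a_seat (a point): One of three identical upright open hand mills, fixed to the counter. Point: centre of the flat top of its dark wooden foot (78 mm across, 30 mm high), 30 mm above the counter; spring and cover sit here. z up; two small steel ears stick out of the foot at local +x and -x; same after a half turn. See also mill_a_tip and mill_a_flange.
- mill_b_seat (a point): One of three identical upright open hand mills, fixed to the counter. Point: centre of the flat top of its dark wooden foot (78 mm across, 30 mm high), 30 mm above the counter; spring and cover sit here. z up; two small steel ears stick out of the foot at local +x and -x; same after a half turn. See also mill_a_tip and mill_a_flange.
- mill_c_seat (a point): One of three identical upright open hand mills, fixed to the counter. Point: centre of the flat top of its dark wooden foot (78 mm across, 30 mm high), 30 mm above the counter; spring and cover sit here. z up; two small steel ears stick out of the foot at local +x and -x; same after a half turn. See also mill_a_tip and mill_a_flange.
- mill_a_tip (a point): Tip of mill_a's steel spindle, on its axis, 70 mm above the foot's top (100 mm above the counter); same on every mill. The spindle is 13 mm thick above with a tapered tip, and 16 mm thick in its lowest 28 mm.
- mill_a_flange (a point): Top of mill_a's flange at local +x, 23 mm off the axis (same on every mill). Inner shell: tube round the spindle, 35 mm inside, 39 mm outside, 18 mm high. It has two outward bayonet flanges at local +x and -x, each spanning 30 degrees either side, out to 27 mm from the axis, 11 to 16 mm above the foot. Under the clockwise end of each is a stop block.
- spring_a_mid (a point): Loose upright coil spring of steel wire, stiff (does not give), identical to the others, may be absent: 64 mm high, 27 to 30 mm outside, 19 mm inside diameter, wire 4 mm, 50 g. Point: its centre, half-way up; z along its axis. 1.5 mm to spare all round on the spindle's thick part; fully down, this point is 32 mm above the foot's top.
- spring_b_mid (a point): Loose upright coil spring of steel wire, stiff (does not give), identical to the others, may be absent: 64 mm high, 27 to 30 mm outside, 19 mm inside diameter, wire 4 mm, 50 g. Point: its centre, half-way up; z along its axis. 1.5 mm to spare all round on the spindle's thick part; fully down, this point is 32 mm above the foot's top.
- spring_c_mid (a point): Loose upright coil spring of steel wire, stiff (does not give), identical to the others, may be absent: 64 mm high, 27 to 30 mm outside, 19 mm inside diameter, wire 4 mm, 50 g. Point: its centre, half-way up; z along its axis. 1.5 mm to spare all round on the spindle's thick part; fully down, this point is 32 mm above the foot's top.
- cover_a_grip (a point): Loose cover, identical to the others: wooden hollow shell open below, 68 mm across, 62 mm inside, 85 mm high, with a steel grip bar on top 52 mm long (local x), 14 mm thick (local y), 28 mm high; about 150 g, most of it at the rim. Point: centre of the grip bar, 99 mm above the cover's lower rim; z up. Same after a half turn. See cover_a_lug.
- cover_b_grip (a point): Loose cover, identical to the others: wooden hollow shell open below, 68 mm across, 62 mm inside, 85 mm high, with a steel grip bar on top 52 mm long (local x), 14 mm thick (local y), 28 mm high; about 150 g, most of it at the rim. Point: centre of the grip bar, 99 mm above the cover's lower rim; z up. Same after a half turn. See cover_a_lug.
- cover_c_grip (a point): Loose cover, identical to the others: wooden hollow shell open below, 68 mm across, 62 mm inside, 85 mm high, with a steel grip bar on top 52 mm long (local x), 14 mm thick (local y), 28 mm high; about 150 g, most of it at the rim. Point: centre of the grip bar, 99 mm above the cover's lower rim; z up. Same after a half turn. See cover_a_lug.
- cover_a_lug (a point): Lug of cover_a inside its rim at local +x; another at -x; same on every cover. 11 mm wide, 2 to 8 mm above the rim, in to 24 mm from the axis. They pass down between the flanges while the bar is 50 to 130 degrees anticlockwise (from above) of mill x; 70 is good. Turned clockwise they run under the flanges to the stops, about 5 degrees past the line of the ears.
- cup: Bystander, loose, not to be disturbed: small white handled cup with a green band, 63 mm wide, 51 mm high; origin at its underside.
- tin: Bystander, loose, not to be disturbed: round dark green tin with a pale lid, 69 mm across, 89 mm high; origin at its underside.
- pepper_mill: Bystander, loose, not to be disturbed: tall dark wooden pepper mill, 58 mm across, 170 mm high; origin at its underside.

How it is judged:
At the end, for the whole second after the job is handed in: Every spring present is on a mill's spindle (axis within 5 mm, seated to 5 mm) and that mill is closed by a cover: axis within 6 mm, rim on the foot to 4 mm, bar within 15 degrees of the line of the ears. A mill without a spring has no cover on it, and no cover is left half fitted ((((horizontal distance between spring_a_mid and mill_a_seat below 0.005 m and z of spring_a_mid in the frame of mill_a_seat between 0.028 and 0.037 m and angle between spring_a_mid's own z axis and vertical below 0.15 rad) and ((horizontal distance between cover_a_grip and mill_a_seat below 0.006 m and z of cover_a_grip in the frame of mill_a_seat between 0.095 and 0.103 m and angle between the x axis of cover_a_grip and the x axis of mill_a_seat, either way round below 0.26 rad and angle between cover_a_grip's own z axis and vertical below 0.12 rad) or (horizontal distance between cover_b_grip and mill_a_seat below 0.006 m and z of cover_b_grip in the frame of mill_a_seat between 0.095 and 0.103 m and angle between the x axis of cover_b_grip and the x axis of mill_a_seat, either way round below 0.26 rad and angle between cover_b_grip's own z axis and vertical below 0.12 rad) or (horizontal distance between cover_c_grip and mill_a_seat below 0.006 m and z of cover_c_grip in the frame of mill_a_seat between 0.095 and 0.103 m and angle between the x axis of cover_c_grip and the x axis of mill_a_seat, either way round below 0.26 rad and angle between cover_c_grip's own z axis and vertical below 0.12 rad))) or ((horizontal distance between spring_a_mid and mill_b_seat below 0.005 m and z of spring_a_mid in the frame of mill_b_seat between 0.028 and 0.037 m and angle between spring_a_mid's own z axis and vertical below 0.15 rad) and ((horizontal distance between cover_a_grip and mill_b_seat below 0.006 m and z of cover_a_grip in the frame of mill_b_seat between 0.095 and 0.103 m and angle between the x axis of cover_a_grip and the x axis of mill_b_seat, either way round below 0.26 rad and angle between cover_a_grip's own z axis and vertical below 0.12 rad) or (horizontal distance between cover_b_grip and mill_b_seat below 0.006 m and z of cover_b_grip in the frame of mill_b_seat between 0.095 and 0.103 m and angle between the x axis of cover_b_grip and the x axis of mill_b_seat, either way round below 0.26 rad and angle between cover_b_grip's own z axis and vertical below 0.12 rad) or (horizontal distance between cover_c_grip and mill_b_seat below 0.006 m and z of cover_c_grip in the frame of mill_b_seat between 0.095 and 0.103 m and angle between the x axis of cover_c_grip and the x axis of mill_b_seat, either way round below 0.26 rad and angle between cover_c_grip's own z axis and vertical below 0.12 rad))) or ((horizontal distance between spring_a_mid and mill_c_seat below 0.005 m and z of spring_a_mid in the frame of mill_c_seat between 0.028 and 0.037 m and angle between spring_a_mid's own z axis and vertical below 0.15 rad) and ((horizontal distance between cover_a_grip and mill_c_seat below 0.006 m and z of cover_a_grip in the frame of mill_c_seat between 0.095 and 0.103 m and angle between the x axis of cover_a_grip and the x axis of mill_c_seat, either way round below 0.26 rad and angle between cover_a_grip's own z axis and vertical below 0.12 rad) or (horizontal distance between cover_b_grip and mill_c_seat below 0.006 m and z of cover_b_grip in the frame of mill_c_seat between 0.095 and 0.103 m and angle between the x axis of cover_b_grip and the x axis of mill_c_seat, either way round below 0.26 rad and angle between cover_b_grip's own z axis and vertical below 0.12 rad) or (horizontal distance between cover_c_grip and mill_c_seat below 0.006 m and z of cover_c_grip in the frame of mill_c_seat between 0.095 and 0.103 m and angle between the x axis of cover_c_grip and the x axis of mill_c_seat, either way round below 0.26 rad and angle between cover_c_grip's own z axis and vertical below 0.12 rad)))) and (((horizontal distance between spring_b_mid and mill_a_seat below 0.005 m and z of spring_b_mid in the frame of mill_a_seat between 0.028 and 0.037 m and angle between spring_b_mid's own z axis and vertical below 0.15 rad) and ((horizontal distance between cover_a_grip and mill_a_seat below 0.006 m and z of cover_a_grip in the frame of mill_a_seat between 0.095 and 0.103 m and angle between the x axis of cover_a_grip and the x axis of mill_a_seat, either way round below 0.26 rad and angle between cover_a_grip's own z axis and vertical below 0.12 rad) or (horizontal distance between cover_b_grip and mill_a_seat below 0.006 m and z of cover_b_grip in the frame of mill_a_seat between 0.095 and 0.103 m and angle between the x axis of cover_b_grip and the x axis of mill_a_seat, either way round below 0.26 rad and angle between cover_b_grip's own z axis and vertical below 0.12 rad) or (horizontal distance between cover_c_grip and mill_a_seat below 0.006 m and z of cover_c_grip in the frame of mill_a_seat between 0.095 and 0.103 m and angle between the x axis of cover_c_grip and the x axis of mill_a_seat, either way round below 0.26 rad and angle between cover_c_grip's own z axis and vertical below 0.12 rad))) or ((horizontal distance between spring_b_mid and mill_b_seat below 0.005 m and z of spring_b_mid in the frame of mill_b_seat between 0.028 and 0.037 m and angle between spring_b_mid's own z axis and vertical below 0.15 rad) and ((horizontal distance between cover_a_grip and mill_b_seat below 0.006 m and z of cover_a_grip in the frame of mill_b_seat between 0.095 and 0.103 m and angle between the x axis of cover_a_grip and the x axis of mill_b_seat, either way round below 0.26 rad and angle between cover_a_grip's own z axis and vertical below 0.12 rad) or (horizontal distance between cover_b_grip and mill_b_seat below 0.006 m and z of cover_b_grip in the frame of mill_b_seat between 0.095 and 0.103 m and angle between the x axis of cover_b_grip and the x axis of mill_b_seat, either way round below 0.26 rad and angle between cover_b_grip's own z axis and vertical below 0.12 rad) or (horizontal distance between cover_c_grip and mill_b_seat below 0.006 m and z of cover_c_grip in the frame of mill_b_seat between 0.095 and 0.103 m and angle between the x axis of cover_c_grip and the x axis of mill_b_seat, either way round below 0.26 rad and angle between cover_c_grip's own z axis and vertical below 0.12 rad))) or ((horizontal distance between spring_b_mid and mill_c_seat below 0.005 m and z of spring_b_mid in the frame of mill_c_seat between 0.028 and 0.037 m and angle between spring_b_mid's own z axis and vertical below 0.15 rad) and ((horizontal distance between cover_a_grip and mill_c_seat below 0.006 m and z of cover_a_grip in the frame of mill_c_seat between 0.095 and 0.103 m and angle between the x axis of cover_a_grip and the x axis of mill_c_seat, either way round below 0.26 rad and angle between cover_a_grip's own z axis and vertical below 0.12 rad) or (horizontal distance between cover_b_grip and mill_c_seat below 0.006 m and z of cover_b_grip in the frame of mill_c_seat between 0.095 and 0.103 m and angle between the x axis of cover_b_grip and the x axis of mill_c_seat, either way round below 0.26 rad and angle between cover_b_grip's own z axis and vertical below 0.12 rad) or (horizontal distance between cover_c_grip and mill_c_seat below 0.006 m and z of cover_c_grip in the frame of mill_c_seat between 0.095 and 0.103 m and angle between the x axis of cover_c_grip and the x axis of mill_c_seat, either way round below 0.26 rad and angle between cover_c_grip's own z axis and vertical below 0.12 rad)))) and (((horizontal distance between spring_c_mid and mill_a_seat below 0.005 m and z of spring_c_mid in the frame of mill_a_seat between 0.028 and 0.037 m and angle between spring_c_mid's own z axis and vertical below 0.15 rad) and ((horizontal distance between cover_a_grip and mill_a_seat below 0.006 m and z of cover_a_grip in the frame of mill_a_seat between 0.095 and 0.103 m and angle between the x axis of cover_a_grip and the x axis of mill_a_seat, either way round below 0.26 rad and angle between cover_a_grip's own z axis and vertical below 0.12 rad) or (horizontal distance between cover_b_grip and mill_a_seat below 0.006 m and z of cover_b_grip in the frame of mill_a_seat between 0.095 and 0.103 m and angle between the x axis of cover_b_grip and the x axis of mill_a_seat, either way round below 0.26 rad and angle between cover_b_grip's own z axis and vertical below 0.12 rad) or (horizontal distance between cover_c_grip and mill_a_seat below 0.006 m and z of cover_c_grip in the frame of mill_a_seat between 0.095 and 0.103 m and angle between the x axis of cover_c_grip and the x axis of mill_a_seat, either way round below 0.26 rad and angle between cover_c_grip's own z axis and vertical below 0.12 rad))) or ((horizontal distance between spring_c_mid and mill_b_seat below 0.005 m and z of spring_c_mid in the frame of mill_b_seat between 0.028 and 0.037 m and angle between spring_c_mid's own z axis and vertical below 0.15 rad) and ((horizontal distance between cover_a_grip and mill_b_seat below 0.006 m and z of cover_a_grip in the frame of mill_b_seat between 0.095 and 0.103 m and angle between the x axis of cover_a_grip and the x axis of mill_b_seat, either way round below 0.26 rad and angle between cover_a_grip's own z axis and vertical below 0.12 rad) or (horizontal distance between cover_b_grip and mill_b_seat below 0.006 m and z of cover_b_grip in the frame of mill_b_seat between 0.095 and 0.103 m and angle between the x axis of cover_b_grip and the x axis of mill_b_seat, either way round below 0.26 rad and angle between cover_b_grip's own z axis and vertical below 0.12 rad) or (horizontal distance between cover_c_grip and mill_b_seat below 0.006 m and z of cover_c_grip in the frame of mill_b_seat between 0.095 and 0.103 m and angle between the x axis of cover_c_grip and the x axis of mill_b_seat, either way round below 0.26 rad and angle between cover_c_grip's own z axis and vertical below 0.12 rad))) or ((horizontal distance between spring_c_mid and mill_c_seat below 0.005 m and z of spring_c_mid in the frame of mill_c_seat between 0.028 and 0.037 m and angle between spring_c_mid's own z axis and vertical below 0.15 rad) and ((horizontal distance between cover_a_grip and mill_c_seat below 0.006 m and z of cover_a_grip in the frame of mill_c_seat between 0.095 and 0.103 m and angle between the x axis of cover_a_grip and the x axis of mill_c_seat, either way round below 0.26 rad and angle between cover_a_grip's own z axis and vertical below 0.12 rad) or (horizontal distance between cover_b_grip and mill_c_seat below 0.006 m and z of cover_b_grip in the frame of mill_c_seat between 0.095 and 0.103 m and angle between the x axis of cover_b_grip and the x axis of mill_c_seat, either way round below 0.26 rad and angle between cover_b_grip's own z axis and vertical below 0.12 rad) or (horizontal distance between cover_c_grip and mill_c_seat below 0.006 m and z of cover_c_grip in the frame of mill_c_seat between 0.095 and 0.103 m and angle between the x axis of cover_c_grip and the x axis of mill_c_seat, either way round below 0.26 rad and angle between cover_c_grip's own z axis and vertical below 0.12 rad)))) and (((horizontal distance between cover_a_grip and mill_a_seat below 0.006 m and z of cover_a_grip in the frame of mill_a_seat between 0.095 and 0.103 m and angle between the x axis of cover_a_grip and the x axis of mill_a_seat, either way round below 0.26 rad and angle between cover_a_grip's own z axis and vertical below 0.12 rad) or (horizontal distance between cover_b_grip and mill_a_seat below 0.006 m and z of cover_b_grip in the frame of mill_a_seat between 0.095 and 0.103 m and angle between the x axis of cover_b_grip and the x axis of mill_a_seat, either way round below 0.26 rad and angle between cover_b_grip's own z axis and vertical below 0.12 rad) or (horizontal distance between cover_c_grip and mill_a_seat below 0.006 m and z of cover_c_grip in the frame of mill_a_seat between 0.095 and 0.103 m and angle between the x axis of cover_c_grip and the x axis of mill_a_seat, either way round below 0.26 rad and angle between cover_c_grip's own z axis and vertical below 0.12 rad)) or not (horizontal distance between any of cover_a_grip, cover_b_grip, cover_c_grip and mill_a_seat below 0.05 m)) and (((horizontal distance between cover_a_grip and mill_b_seat below 0.006 m and z of cover_a_grip in the frame of mill_b_seat between 0.095 and 0.103 m and angle between the x axis of cover_a_grip and the x axis of mill_b_seat, either way round below 0.26 rad and angle between cover_a_grip's own z axis and vertical below 0.12 rad) or (horizontal distance between cover_b_grip and mill_b_seat below 0.006 m and z of cover_b_grip in the frame of mill_b_seat between 0.095 and 0.103 m and angle between the x axis of cover_b_grip and the x axis of mill_b_seat, either way round below 0.26 rad and angle between cover_b_grip's own z axis and vertical below 0.12 rad) or (horizontal distance between cover_c_grip and mill_b_seat below 0.006 m and z of cover_c_grip in the frame of mill_b_seat between 0.095 and 0.103 m and angle between the x axis of cover_c_grip and the x axis of mill_b_seat, either way round below 0.26 rad and angle between cover_c_grip's own z axis and vertical below 0.12 rad)) or not (horizontal distance between any of cover_a_grip, cover_b_grip, cover_c_grip and mill_b_seat below 0.05 m)) and (((horizontal distance between cover_a_grip and mill_c_seat below 0.006 m and z of cover_a_grip in the frame of mill_c_seat between 0.095 and 0.103 m and angle between the x axis of cover_a_grip and the x axis of mill_c_seat, either way round below 0.26 rad and angle between cover_a_grip's own z axis and vertical below 0.12 rad) or (horizontal distance between cover_b_grip and mill_c_seat below 0.006 m and z of cover_b_grip in the frame of mill_c_seat between 0.095 and 0.103 m and angle between the x axis of cover_b_grip and the x axis of mill_c_seat, either way round below 0.26 rad and angle between cover_b_grip's own z axis and vertical below 0.12 rad) or (horizontal distance between cover_c_grip and mill_c_seat below 0.006 m and z of cover_c_grip in the frame of mill_c_seat between 0.095 and 0.103 m and angle between the x axis of cover_c_grip and the x axis of mill_c_seat, either way round below 0.26 rad and angle between cover_c_grip's own z axis and vertical below 0.12 rad)) or not (horizontal distance between any of cover_a_grip, cover_b_grip, cover_c_grip and mill_c_seat below 0.05 m)) and ((horizontal distance between spring_a_mid and mill_a_seat below 0.005 m and z of spring_a_mid in the frame of mill_a_seat between 0.028 and 0.037 m and angle between spring_a_mid's own z axis and vertical below 0.15 rad) or (horizontal distance between spring_b_mid and mill_a_seat below 0.005 m and z of spring_b_mid in the frame of mill_a_seat between 0.028 and 0.037 m and angle between spring_b_mid's own z axis and vertical below 0.15 rad) or (horizontal distance between spring_c_mid and mill_a_seat below 0.005 m and z of spring_c_mid in the frame of mill_a_seat between 0.028 and 0.037 m and angle between spring_c_mid's own z axis and vertical below 0.15 rad) or not ((horizontal distance between cover_a_grip and mill_a_seat below 0.006 m and z of cover_a_grip in the frame of mill_a_seat between 0.095 and 0.103 m and angle between the x axis of cover_a_grip and the x axis of mill_a_seat, either way round below 0.26 rad and angle between cover_a_grip's own z axis and vertical below 0.12 rad) or (horizontal distance between cover_b_grip and mill_a_seat below 0.006 m and z of cover_b_grip in the frame of mill_a_seat between 0.095 and 0.103 m and angle between the x axis of cover_b_grip and the x axis of mill_a_seat, either way round below 0.26 rad and angle between cover_b_grip's own z axis and vertical below 0.12 rad) or (horizontal distance between cover_c_grip and mill_a_seat below 0.006 m and z of cover_c_grip in the frame of mill_a_seat between 0.095 and 0.103 m and angle between the x axis of cover_c_grip and the x axis of mill_a_seat, either way round below 0.26 rad and angle between cover_c_grip's own z axis and vertical below 0.12 rad))) and ((horizontal distance between spring_a_mid and mill_b_seat below 0.005 m and z of spring_a_mid in the frame of mill_b_seat between 0.028 and 0.037 m and angle between spring_a_mid's own z axis and vertical below 0.15 rad) or (horizontal distance between spring_b_mid and mill_b_seat below 0.005 m and z of spring_b_mid in the frame of mill_b_seat between 0.028 and 0.037 m and angle between spring_b_mid's own z axis and vertical below 0.15 rad) or (horizontal distance between spring_c_mid and mill_b_seat below 0.005 m and z of spring_c_mid in the frame of mill_b_seat between 0.028 and 0.037 m and angle between spring_c_mid's own z axis and vertical below 0.15 rad) or not ((horizontal distance between cover_a_grip and mill_b_seat below 0.006 m and z of cover_a_grip in the frame of mill_b_seat between 0.095 and 0.103 m and angle between the x axis of cover_a_grip and the x axis of mill_b_seat, either way round below 0.26 rad and angle between cover_a_grip's own z axis and vertical below 0.12 rad) or (horizontal distance between cover_b_grip and mill_b_seat below 0.006 m and z of cover_b_grip in the frame of mill_b_seat between 0.095 and 0.103 m and angle between the x axis of cover_b_grip and the x axis of mill_b_seat, either way round below 0.26 rad and angle between cover_b_grip's own z axis and vertical below 0.12 rad) or (horizontal distance between cover_c_grip and mill_b_seat below 0.006 m and z of cover_c_grip in the frame of mill_b_seat between 0.095 and 0.103 m and angle between the x axis of cover_c_grip and the x axis of mill_b_seat, either way round below 0.26 rad and angle between cover_c_grip's own z axis and vertical below 0.12 rad))) and ((horizontal distance between spring_a_mid and mill_c_seat below 0.005 m and z of spring_a_mid in the frame of mill_c_seat between 0.028 and 0.037 m and angle between spring_a_mid's own z axis and vertical below 0.15 rad) or (horizontal distance between spring_b_mid and mill_c_seat below 0.005 m and z of spring_b_mid in the frame of mill_c_seat between 0.028 and 0.037 m and angle between spring_b_mid's own z axis and vertical below 0.15 rad) or (horizontal distance between spring_c_mid and mill_c_seat below 0.005 m and z of spring_c_mid in the frame of mill_c_seat between 0.028 and 0.037 m and angle between spring_c_mid's own z axis and vertical below 0.15 rad) or not ((horizontal distance between cover_a_grip and mill_c_seat below 0.006 m and z of cover_a_grip in the frame of mill_c_seat between 0.095 and 0.103 m and angle between the x axis of cover_a_grip and the x axis of mill_c_seat, either way round below 0.26 rad and angle between cover_a_grip's own z axis and vertical below 0.12 rad) or (horizontal distance between cover_b_grip and mill_c_seat below 0.006 m and z of cover_b_grip in the frame of mill_c_seat between 0.095 and 0.103 m and angle between the x axis of cover_b_grip and the x axis of mill_c_seat, either way round below 0.26 rad and angle between cover_b_grip's own z axis and vertical below 0.12 rad) or (horizontal distance between cover_c_grip and mill_c_seat below 0.006 m and z of cover_c_grip in the frame of mill_c_seat between 0.095 and 0.103 m and angle between the x axis of cover_c_grip and the x axis of mill_c_seat, either way round below 0.26 rad and angle between cover_c_grip's own z axis and vertical below 0.12 rad)))); the robot touches nothing.
It fails at once if cup is knocked about (moved more than 40 mm or tipped) (distance of cup from where it was at the start of the episode above 0.04 m or angle between cup's own z axis and vertical above 0.5 rad).
It fails at once if tin is knocked about (moved more than 40 mm or tipped) (distance of tin from where it was at the start of the episode above 0.04 m or angle between tin's own z axis and vertical above 0.5 rad).
It fails at once if pepper_mill is knocked about (moved more than 40 mm or tipped) (distance of pepper_mill from where it was at the start of the episode above 0.04 m or angle between pepper_mill's own z axis and vertical above 0.5 rad).
Of spring_a, spring_b, spring_c only 2 to 3 are there at a start; the rules pass over those that are not, and their reading is None.
At some moment in a run one of cover_a, cover_b, cover_c may be knocked a few centimetres aside while the robot is not near it.
It also fails if it takes over 210 s, if anything falls off the work surface, if the arm or the gripper's body presses on something with over 40 N, if the wrist force passes 120 N, or if a joint passes its speed limit or range.

ROBOT

A 6-joint arm with a two-finger parallel gripper is mounted at the origin on a cart in front of the work surface, level with it; the furniture and walls round the work are solid. World frame = base frame: x ahead of the robot, y to its left, z up, the work surface at z = 0. Lengths are in m, angles in rad, forces in N, time in s.
With the tool pointing down it reaches from about 0.35 to 0.925 m from the base axis. Payload 6.4 kg.
Tool frame: the origin (TCP) lies at the very end of the fingers, on their centre line; the grasp point (between the pads) lies 19 mm behind it; x points along the fingers, z is the direction in which the jaws open and shut, and the axes are right-handed (so a half turn about x gives the same grasp; the last joint's range is limited). The gripper opens to 85 mm and grips with 20 to 120 N. Pads are 22 mm wide; open, the fingers measure 114 mm over their backs; the gripper's body (76 mm by 85 mm) begins 54 mm behind the grasp point. The pads swing forward as they close: fully open they stand 13 mm farther back than shut.
Start: joints at [0.94, 0.245, 1.558, -0, 1.339, -0.174], TCP at [0.287, 0.583, 0.231] pointing down, gripper open.
Joint ranges: [-3.13, 3.13], [-1.02, 2.26], [0.13, 2.54], [-0.95, 4.09], [0.21, 2.88], [-2.74, 2.74]. Speed limits (rad/s): [2.57, 2.57, 3.14, 3.14, 3.14, 3.14].

INTERFACE

Orientations are given as a rotation vector (axis times angle).
In Python, from bench import arm, eyes, workorder gives the robot as it stands.
- The arm moves only by the shell command python3 -m pendant 'ROWS' [FORCE]. ROWS is JSON, a list of rows, each a list of 7 numbers: the closure, from -1 (fully open) to 1 (shut), then the shift along the tool's x, y, z in mm, then the turn, a rotation vector about the tool's x, y, z in degrees. A call has exactly 10 rows; each row shifts and turns the commanded pose from where the row before left it, along the tool's axes as they then stand; what a row does not reach is not made up. A row lasts 1/8 s, in which the tool goes at most 62.5 mm and 10.7 degrees, less where a joint would pass 70% of its speed; a pose out of reach is approached as far as the arm can. A call is refused whole if a number of a shift passes 62.5 or a number of a turn 10.7, either way. A call with a gripper value outside its range is refused whole. The fingers move at their own pace and stop on an object; FORCE is the grip in N (left out, the last holds). Time passes only in rows, so rows that do not move let the fingers close, or fill a call up. It gives the time, the measured TCP pose, the force and the opening at its end, in the units of the state.
- arm.get_state(): the state, without advancing time (a new reading comes with each control period).
- eyes.capture(name): name is "scene" or "top" or "wrist"; returns the picture (384x512x3 uint8, red, green, blue); there is no depth.
- eyes.get_calibration(name): a dict with "camera_matrix" (3x3 intrinsics, pixels), "dist" ([k1, k2, p1, p2, k3] as OpenCV has them; the pictures are not rectified), "origin" and "rotation" of the camera in the world. Camera axes: x right, y up, looking along -z (the intrinsics and any distortion apply to the point x, -y, -z); pixel columns grow to the right and rows downward; lengths in m; the calibration is good to about 2 mm. A picture is of the moment at which its call begins: read the wrist's pose just before it. get_calibration takes no time and is no camera call; for the wrist camera it gives the pose at the moment of the call.
- workorder.sign_off(): hands the job in, once; it reports no verdict.
The state is a dict: "time_s": time; "joint_positions": joint angles; "joint_velocities": joint speeds; "joint_efforts": joint torques, N m; "tcp_pos": TCP position; "tcp_rot": TCP orientation; "ft_force": force on the tool from outside, world axes, zero at the start; "ft_torque": the same for the moment, N m; "width": finger opening in m.
Only numpy, scipy, OpenCV 4.12 (cv2) and the standard library are available. Lean on these libraries where they do the work, as an engineer would, in place of code of your own. Each camera call takes 0.05 s, during which the arm holds its last target. There are 200 camera calls.

## Working session

There is one attempt and no reset: what is moved stays moved. The work goes in short steps, Python scripts to look and compute and a shell command to move; the robot and the scene stay as the last step left them, time stands still between calls to the robot, and variables do not carry over. Pictures are saved under pics/ and viewed, about 12 in all and at most 16, crops included, and the job is handed in when it is done.

```bash
ls; mkdir -p pics; cat > h.py <<'E'
import numpy as np,cv2,json
from bench import arm,eyes,workorder
from scipy.spatial.transform import Rotation as R
def cal(n):
    c=eyes.get_calibration(n);return np.array(c["camera_matrix"]),np.array(c["dist"]),np.array(c["origin"]),np.array(c["rotation"])
def ray(c,uv):
    K,d,o,Rm=c
    if Rm.shape!=(3,3): Rm=R.from_rotvec(Rm).as_matrix()
    p=cv2.undistortPoints(np.array(uv,float).reshape(-1,1,2),K,d).reshape(-1,2)
    v=np.c_[p[:,0],-p[:,1],-np.ones(len(p))]@Rm.T
    return o,v
def onz(c,uv,z):
    o,v=ray(c,uv);return o+v*((z-o[2])/v[:,2])[:,None]
def proj(c,P):
    K,d,o,Rm=c
    if Rm.shape!=(3,3): Rm=R.from_rotvec(Rm).as_matrix()
    q=(np.atleast_2d(P)-o)@Rm*[1,-1,-1]
    return cv2.projectPoints(q,np.zeros(3),np.zeros(3),K,d)[0].reshape(-1,2)
def snap(n,name):
    c=cal(n);im=eyes.capture(n)[:,:,::-1].copy();cv2.imwrite(f'pics/{name}.png',im);return c,im
E
python3 - <<'E'
from h import *
s=arm.get_state();print(s)
for n in ["scene","top","wrist"]:
    c,im=snap(n,n+"0");print(n,c)
a=cv2.imread('pics/scene0.png')
E
```

```text
pics
{'time_s': 0.0, 'joint_positions': array([ 9.39907033e-01,  2.45823910e-01,  1.55899486e+00, -3.08021203e-05,
        1.33868227e+00, -1.74108261e-01]), 'joint_velocities': array([-4.63745784e-05, -3.03901609e-04, -2.68894380e-04,  9.21765516e-04,
       -1.44836856e-03,  6.45036546e-04]), 'joint_efforts': array([-3.86615677e-03, -4.29498374e+01, -3.26131189e+01, -2.63596421e-04,
        5.24683652e-03,  1.06006331e-05]), 'tcp_pos': array([0.28636931, 0.58290904, 0.23018432]), 'tcp_rot': array([-0.86733781,  1.39312351,  0.86612327]), 'ft_force': array([-0.21791919,  1.18377427, -0.03455863]), 'ft_torque': array([-0.01922739,  0.0075264 ,  0.02366537]), 'width': 0.08545667362530183}
scene (array([[444.5548765 ,   0.        , 256.28067667],
       [  0.        , 444.5548765 , 187.82591558],
       [  0.        ,   0.        ,   1.        ]]), array([-0.09938571,  0.        ,  0.        ,  0.        ,  0.        ]), array([-0.19693473,  1.43509212,  0.8208855 ]), array([ 0.32506223, -1.48055425, -2.28028889]))
top (array([[383.95855483,   0.        , 255.53823409],
       [  0.        , 383.95855483, 190.71222374],
       [  0.        ,   0.        ,   1.        ]]), array([-0.06814647,  0.        ,  0.        ,  0.        ,  0.        ]), array([ 0.2573238 , -0.02130483,  1.37683877]), array([ 0.1705349 , -0.17538408, -1.57804142]))
wrist (array([[320.52716541,   0.        , 251.94072691],
       [  0.        , 320.52716541, 194.37278185],
       [  0.        ,   0.        ,   1.        ]]), array([-0.05083588,  0.        ,  0.        ,  0.        ,  0.        ]), array([0.21709616, 0.61667452, 0.37359724]), array([-0.27674559, -0.16851456,  1.10458076]))
```

View pics/top0.png

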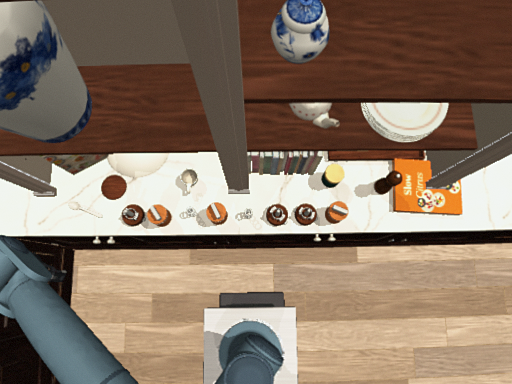

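View pics/scene0.png

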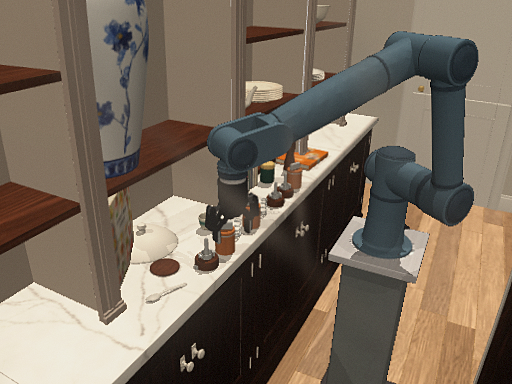

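The top view shows mills near (132,215), (277,215) and (305,215), and covers near (158,215), (217,213) and (337,212). The springs are probably at (189,213) and (245,214). The cup is at (189,179), the tin at (333,176) and the pepper mill at (388,182).

```bash
python3 - <<'E'
from h import *
c=cal("top")
for n,uv,z in [("mA",(132,215),.07),("mB",(277,215),.07),("mC",(305,215),.07),("c1",(158,215),.1),("c2",(217,213),.1),("c3",(337,212),.1),("s1",(189,213),.03),("s2",(245,214),.03),("cup",(189,179),.03),("tin",(333,176),.089),("pm",(395,177),.17),("edge",(250,233),0),("div",(237,190),0)]:
    print(n,onz(c,[uv],z)[0].round(3))
im=cv2.imread('pics/top0.png')
cv2.imwrite('pics/top0c.png',cv2.resize(im[165:240,105:365],None,fx=3,fy=3,interpolation=cv2.INTER_CUBIC))
T=R.from_rotvec(arm.get_state()['tcp_rot']).as_matrix();print(T.round(3))
print(R.from_rotvec(cal("wrist")[3]).as_matrix().round(3))
E
```

```text
mA [0.469 0.401 0.07 ]
mB [ 0.463 -0.1    0.07 ]
mC [ 0.461 -0.197  0.07 ]
c1 [0.463 0.303 0.1  ]
c2 [0.468 0.103 0.1  ]
c3 [ 0.465 -0.301  0.1  ]
s1 [0.48 0.21 0.03]
s2 [0.474 0.011 0.03 ]
cup [0.605 0.213 0.03 ]
tin [ 0.594 -0.298  0.089]
pm [ 0.567 -0.485  0.17 ]
edge [ 0.41  -0.006  0.   ]
div [0.569 0.04  0.   ]
[[-0.001 -0.897  0.441]
 [-0.001  0.441  0.897]
 [-1.     0.    -0.002]]
[[ 0.442 -0.855 -0.271]
 [ 0.897  0.42   0.136]
 [-0.003 -0.303  0.953]]
```

View pics/top0c.png

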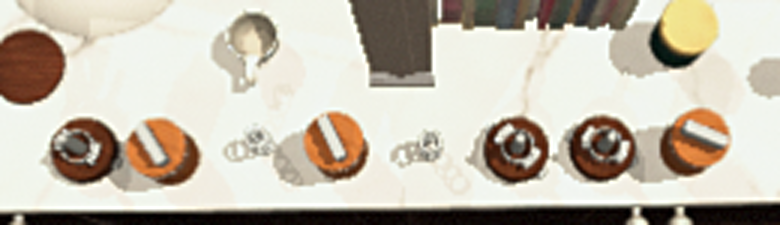

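View pics/wrist0.png

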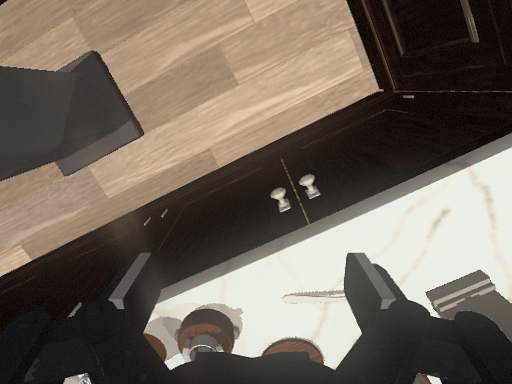

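The enlarged view shows two springs, at y≈0.21 and 0.01. The mills are at y≈0.40, -0.10 and -0.20, and the covers at 0.30, 0.10 and -0.30. I'll square the tool up and survey the row with the wrist camera.

```bash
python3 -m pendant '[[-1,-20,0,0,-9,0,0],[-1,-20,0,0,-9,0,0],[-1,-20,0,0,-8.2,0,0],[-1,-10,-20,-40,0,0,0],[-1,-10,-30,-50,0,0,0],[-1,-10,-30,-50,0,0,0],[-1,-10,-30,-50,0,0,0],[-1,0,-30,-50,0,0,0],[-1,0,-20,-43,0,0,0],[-1,0,0,0,0,0,0]]' 
python3 - <<'E'
from h import *
s=arm.get_state();print(s['tcp_pos'],s['tcp_rot'],R.from_rotvec(s['tcp_rot']).as_matrix().round(3),s['joint_positions'])
c,im=snap("wrist","w1")
print(c[2])
E
```

```text
time_s: 1.4
tcp_pos: [0.4479, 0.298, 0.331]
tcp_rot: [-1.206, 1.212, 1.206]
ft_force: [-1.0, 0.1, -0.8]
width: 0.0854
[0.44790249 0.29802643 0.33097604] [-1.20623098  1.21177877  1.20617963] [[-0.    -1.     0.004]
 [-0.     0.004  1.   ]
 [-1.     0.    -0.   ]] [ 3.76379671e-01 -8.68644657e-02  1.72894004e+00 -2.53333845e-04
  1.50002754e+00 -1.19018995e+00]
[0.37056151 0.29762897 0.47431401]
```

View pics/w1.png

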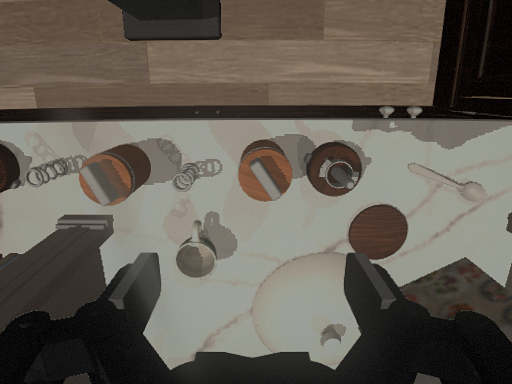

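The view from above the left half shows mill A's spindle tip at (345,175). Cover 1's bar is at (264,180), spring 1's top ring at (183,181) and its base at about (209,167). Cover 2's bar is at (103,188) and spring 2 at about (38,178).

```bash
python3 - <<'E'
from h import *
c=cal("wrist")
for n,uv,z in [("mAtip",(348,178),.1),("c1",(263,181),.113),("s1top",(183,182),.064),("s1bot",(210,168),0.002),("c2",(101,190),.113),("s2top",(36,179),.064),("s2bot",(74,163),.002),("cup",(196,260),.05),("edge",(250,115),0)]:
    print(n,onz(c,[uv],z)[0].round(3))
im=cv2.imread('pics/w1.png')
cv2.imwrite('pics/w1c.png',cv2.resize(im[130:215,150:370],None,fx=3.6,fy=3.6,interpolation=cv2.INTER_CUBIC))
E
```

```text
mAtip [0.468 0.415 0.1  ]
c1 [0.468 0.311 0.113]
s1top [0.482 0.206 0.064]
s1bot [0.478 0.235 0.002]
c2 [0.478 0.118 0.113]
s2top [0.477 0.005 0.064]
s2bot [0.469 0.027 0.002]
cup [0.607 0.214 0.05 ]
edge [0.4   0.296 0.   ]
```

View pics/w1c.png

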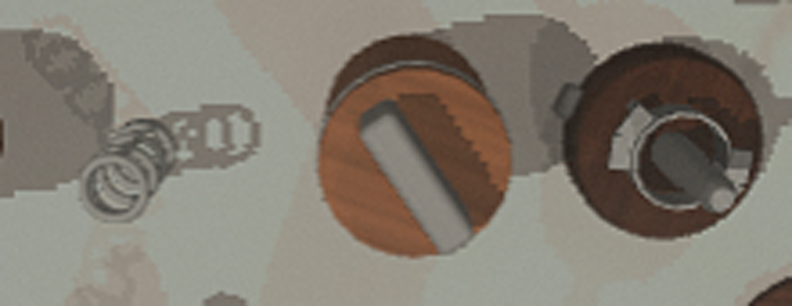

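```bash
python3 -m pendant '[[0,20,-8,-20,0,0,0],[0,20,-8,-25,0,0,0],[0,20,-8,-25,0,0,0],[0,20,-8,-25,0,0,0],[0,20,0,0,0,0,0],[0,10,0,0,0,0,0],[0,0,0,0,0,0,0],[0,0,0,0,0,0,0],[0,0,0,0,0,0,0],[0,0,0,0,0,0,0]]' 40
python3 - <<'E'
from h import *
c,im=snap("wrist","w2")
print(proj(c,[[.482,.206,.064],[.48,.205,0]]).round(1), arm.get_state()['tcp_pos'])
u,v=proj(c,[[.481,.206,.04]])[0].astype(int)
print(u,v)
x0,y0=u-70,v-60
cr=cv2.resize(im[y0:y0+120,x0:x0+140],None,fx=5,fy=5,interpolation=cv2.INTER_CUBIC)
cv2.imwrite('pics/w2c.png',cr)
print("off",x0,y0)
E
```

```text
time_s: 2.7
tcp_pos: [0.4791, 0.2056, 0.2219]
tcp_rot: [-1.21, 1.208, 1.209]
ft_force: [-1.0, 0.1, -0.5]
width: 0.0429
[[253.4 179.2]
 [252.3 163.3]] [0.47905794 0.20555242 0.22170952]
253 172
off 183 112
```

View pics/w2c.png

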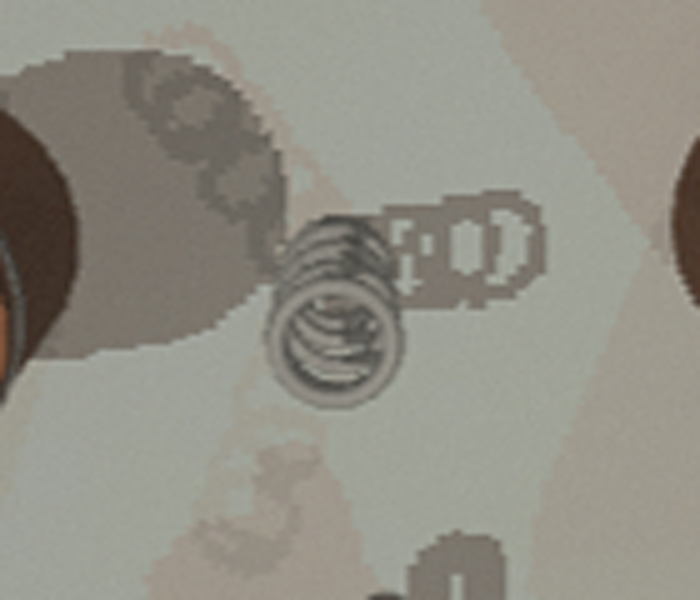

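The top ring of spring 1 is at about (250.2,180.4), with an outer diameter of about 27 px.

```bash
python3 - <<'E'
from h import *
c=cal("wrist");s=arm.get_state()
p=onz(c,[(250.2,180.4),(237,180.4),(263.6,180.4)],.064);print(p.round(4),s['tcp_pos'])
print(((p[0]-s['tcp_pos'])@R.from_rotvec(s['tcp_rot']).as_matrix()*1000).round(1))
E
```

```text
[[0.4831 0.2028 0.064 ]
 [0.4831 0.19   0.064 ]
 [0.4831 0.2158 0.064 ]] [0.47905794 0.20555242 0.22170952]
[157.7  -3.9  -2.8]
```

```bash
python3 -m pendant '[[0,30,-3.9,-2.8,0,0,0],[0,40,0,0,0,0,0],[0,40,0,0,0,0,0],[0,40,0,0,0,0,0],[0,30,0,0,0,0,0],[0,15,0,0,0,0,0],[0,0,0,0,0,0,0],[0,0,0,0,0,0,0],[0.5,0,0,0,0,0,0],[1,0,0,0,0,0,0]]' 40
python3 -m pendant '[[1,0,0,0,0,0,0],[1,0,0,0,0,0,0],[1,-5,0,0,0,0,0],[1,-25,0,0,0,0,0],[1,-40,0,0,0,0,0],[1,-40,0,0,0,0,0],[1,-40,0,0,0,0,0],[1,-40,0,0,0,0,0],[1,-20,0,0,0,0,0],[1,0,0,0,0,0,0]]' 
python3 -m pendant '[[1,0,5,40,0,0,0],[1,0,5,45,0,0,0],[1,0,5,45,0,0,0],[1,0,0,40,0,0,0],[1,0,0,20,0,0,0],[1,0,0,0,0,0,0],[1,0,0,0,0,0,0],[1,0,0,0,0,0,0],[1,0,0,0,0,0,0],[1,0,0,0,0,0,0]]' 
python3 - <<'E'
from h import *
c,im=snap("wrist","w3")
print(proj(c,[[.468,.415,.1]]).round(1),arm.get_state()['tcp_pos'])
cv2.imwrite('pics/w3c.png',cv2.resize(im[120:384,130:390],None,fx=2.25,fy=2.25,interpolation=cv2.INTER_CUBIC))
E
```

```text
time_s: 4.0
tcp_pos: [0.4839, 0.2028, 0.0276]
tcp_rot: [-1.211, 1.207, 1.208]
ft_force: [-0.3, -0.9, 3.9]
width: 0.0282
time_s: 5.25
tcp_pos: [0.4834, 0.2029, 0.2378]
tcp_rot: [-1.211, 1.206, 1.208]
ft_force: [0.1, 0.5, -1.1]
width: 0.028
time_s: 6.5
tcp_pos: [0.4679, 0.3923, 0.2365]
tcp_rot: [-1.209, 1.209, 1.209]
ft_force: [-0.0, -0.6, -1.1]
width: 0.0278
[[278.2 182.5]] [0.46779362 0.39240843 0.23642731]
```

View pics/w3c.png

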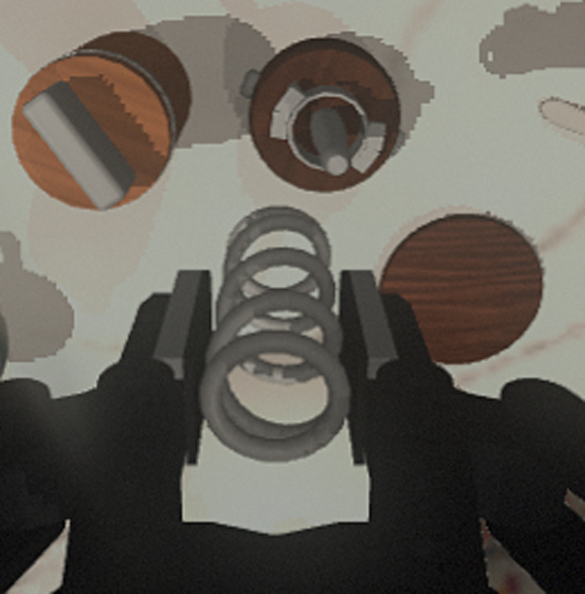

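The spring is held between the pads. The tip of mill A's spindle is at (279.8,192.4), its foot is centred near (274.5,171), and one ear is at (241,157).

```bash
python3 - <<'E'
from h import *
c=cal("wrist");s=arm.get_state();T=R.from_rotvec(s['tcp_rot']).as_matrix()
q=lambda x,y:(130+x/2.25,120+y/2.25)
f=lambda n,uv,z:print(n,onz(c,[uv],z)[0].round(4))
f("tip",q(337,163),.1);f("foot",q(325,114),.03);f("ear",q(249,83),.03)
f("flL",q(284,112),.046);f("flR",q(372,147),.046)
f("flL corner1",q(297,86),.046);f("flL c2",q(272,137),.046)
f("flR c1",q(384,122),.046);f("flR c2",q(360,170),.046)
t=s['tcp_pos']
for d in (27.6,-36.4):print("spring ring pred crop",((proj(c,t+T@[d/1000-0.00,0,0])-[130,120])*2.25).round(1))
p=onz(c,[q(337,163)],.1)[0];print((T.T@(p-t)*1000).round(1))
im=cv2.imread('pics/w3.png')
E
```

```text
tip [0.4774 0.4168 0.1   ]
foot [0.4736 0.4165 0.03  ]
ear [0.458  0.3788 0.03  ]
flL [0.4689 0.3959 0.046 ]
flR [0.4861 0.4383 0.046 ]
flL corner1 [0.4564 0.4019 0.046 ]
flL c2 [0.4811 0.3902 0.046 ]
flR c1 [0.4737 0.4435 0.046 ]
flR c2 [0.4978 0.4329 0.046 ]
spring ring pred crop [[278.2 252.7]]
spring ring pred crop [[279.7 404.4]]
[136.4  -9.6  24.4]
```

```bash
python3 -m pendant '[[1,0,-9.6,24.4,0,0,0],[1,35,0,0,0,0,0],[1,40,0,0,0,0,0],[1,20,0,0,0,0,0],[1,10,0,0,0,0,0],[1,0,0,0,0,0,0],[1,5,0,0,0,0,0],[1,5,0,0,0,0,0],[1,4,0,0,0,0,0],[1,0,0,0,0,0,0]]'
python3 - <<'E'
from h import *
c,im=snap("wrist","w4")
s=arm.get_state();print(s['tcp_pos'],s['ft_force'],s['ft_torque'])
cv2.imwrite('pics/w4c.png',cv2.resize(im[140:384,150:370],None,fx=2.4,fy=2.4,interpolation=cv2.INTER_CUBIC))
E
```

```text
time_s: 7.8
tcp_pos: [0.4771, 0.4169, 0.1169]
tcp_rot: [-1.21, 1.21, 1.21]
ft_force: [1.5, 1.0, -0.1]
width: 0.028
[0.4771995  0.41701783 0.11714495] [-0.0080532  -0.31222058 -0.50359687] [ 0.03897932 -0.03016559 -0.03490902]
```

View pics/w4c.png

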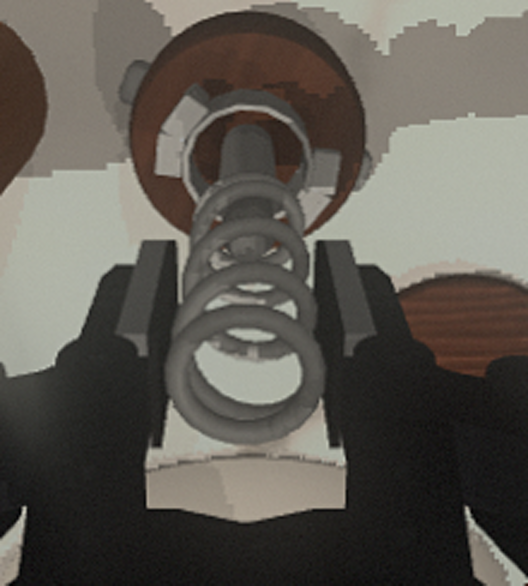

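The spindle tip shows through the coils at (243,245) and there is almost no contact force, so the spring is threaded. I'll lower it with small twists.

```bash
python3 -m pendant '[[1,10,0,0,0,0,0],[1,10,0,0,0,0,0],[1,7,0,0,0,0,0],[1,4,0,0,5,0,0],[1,4,0,0,-5,0,0],[1,4,0,0,-5,0,0],[1,4,0,0,5,0,0],[1,3,0,0,5,0,0],[1,3,0,0,-5,0,0],[1,0,0,0,0,0,0]]'
```

```text
time_s: 9.1
tcp_pos: [0.477, 0.4169, 0.0676]
tcp_rot: [-1.209, 1.211, 1.209]
ft_force: [0.1, 0.2, -0.4]
width: 0.0273
```

```bash
python3 -m pendant '[[1,3,0,0,5,0,0],[1,3,0,0,-5,0,0],[1,2,0,0,-5,0,0],[1,2,0,0,5,0,0],[1,1,0,0,0,0,0],[1,0,0,0,0,0,0],[1,0,0,0,0,0,0],[1,0,0,0,0,0,0],[1,0,0,0,0,0,0],[1,0,0,0,0,0,0]]'
```

```text
time_s: 10.35
tcp_pos: [0.4775, 0.4171, 0.0576]
tcp_rot: [-1.21, 1.208, 1.209]
ft_force: [-0.6, -1.2, 4.6]
width: 0.0279
```

```bash
python3 -m pendant '[[0,0,0,0,0,0,0],[0,0,0,0,0,0,0],[0,0,0,0,0,0,0],[0,-10,0,0,0,0,0],[0,-30,0,0,0,0,0],[0,-40,0,0,0,0,0],[0,-40,0,-20,0,0,0],[0,-40,0,-30,0,0,0],[-1,-20,0,-20,0,0,0],[-1,0,0,0,0,0,0]]'
python3 - <<'E'
from h import *
c,im=snap("wrist","w5")
s=arm.get_state();print(s['tcp_pos'],s['joint_positions'].round(2))
x0,y0,k=130,110,3
np.save('c5.npy',np.array(c,dtype=object),allow_pickle=True)
cv2.imwrite('pics/w5c.png',cv2.resize(im[110:250,140:400],None,fx=k,fy=k,interpolation=cv2.INTER_CUBIC))
E
```

```text
time_s: 11.6
tcp_pos: [0.4785, 0.3468, 0.2403]
tcp_rot: [-1.209, 1.204, 1.206]
ft_force: [0.1, 1.3, 0.6]
width: 0.0771
[0.47769476 0.34710957 0.23833738] [ 0.44  0.1   1.71  0.    1.33 -1.13]
```

View pics/w5c.png

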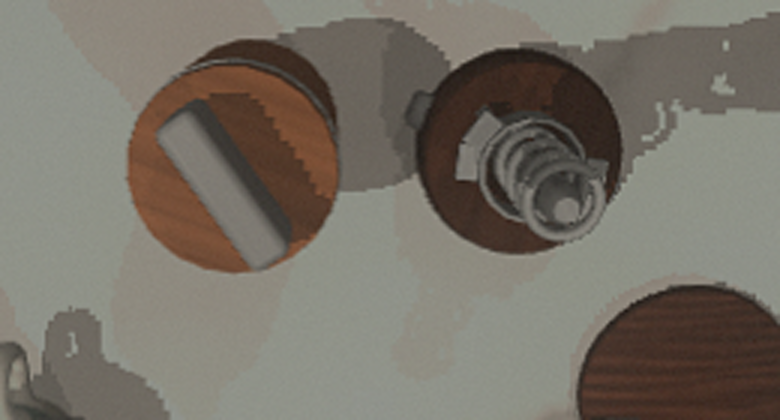

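The spring is seated on mill A, with the spindle tip centred in its top ring at (567,208) in the crop. Cover 1's bar runs from about (170,120) to (262,263) in the crop. I'll segment the bar's top face.

```bash
cat >> h.py <<'E'
def bar(c,im,box):
    """top face of a grip bar (z .113+zoff): centre, yaw deg of long axis"""
    x0,y0,x1,y1=box;s=im[y0:y1,x0:x1];hsv=cv2.cvtColor(s,cv2.COLOR_BGR2HSV)
    org=((hsv[...,1]>90)).astype(np.uint8)*255
    cn=max(cv2.findContours(org,cv2.RETR_EXTERNAL,cv2.CHAIN_APPROX_NONE)[0],key=cv2.contourArea)
    m=np.zeros_like(org);cv2.drawContours(m,[cv2.convexHull(cn)],-1,255,-1)
    m[(hsv[...,1]>60)|(hsv[...,2]<105)]=0
    m=cv2.morphologyEx(m,cv2.MORPH_OPEN,np.ones((3,3),np.uint8))
    cn=max(cv2.findContours(m,cv2.RETR_EXTERNAL,cv2.CHAIN_APPROX_NONE)[0],key=cv2.contourArea).reshape(-1,2)+[x0,y0]
    return cn.astype(np.float32)
def bargeo(c,cn,z):
    p=onz(c,cn,z)[:,:2].astype(np.float32)
    (cx,cy),(w,h),a=cv2.minAreaRect(p*1000)
    b=cv2.boxPoints(((cx,cy),(w,h),a));e=max(b[1]-b[0],b[2]-b[1],key=np.linalg.norm)
    return (round(cx,1),round(cy,1)),(round(w,1),round(h,1)),round(np.degrees(np.arctan2(e[1],e[0]))%180,1)
E
python3 - <<'E'
from h import *
c=cal("wrist");im=cv2.imread('pics/w5.png')
cn=bar(c,im,(175,115,258,205));print(bargeo(c,cn,.113))
q=lambda x,y:(140+x/3,110+y/3)
h=cv2.cvtColor(im,cv2.COLOR_BGR2HSV)
for x,y in [(215,195),(260,190),(150,180),(275,245)]:
    u=q(x,y);print(h[int(u[1]),int(u[0])])
for n,uv,z in [("cov rim top",q(234,168),.085),("spr top",q(563,199),.094),("tip",q(567,208),.1),("foot",q(520,150),.03),("flL",q(476,147),.046)]:print(n,onz(c,[uv],z)[0].round(4))
E
```

```text
((467.6, 312.6), (49.0, 11.6), np.float32(33.6))
[ 20  24 125]
[ 8 33 62]
[ 11 133 121]
[ 21  21 121]
cov rim top [0.4665 0.3142 0.085 ]
spr top [0.4744 0.4165 0.094 ]
tip [0.4756 0.4164 0.1   ]
foot [0.4721 0.4148 0.03  ]
flL [0.4678 0.3959 0.046 ]
```

```bash
python3 -m pendant '[[0,0,0,0,-8.4,0,0],[0,0,0,0,-8.4,0,0],[0,0,0,0,-8.4,0,0],[0,0,0,0,-8.4,0,0],[0,10,14,-12,0,0,0],[0,30,13.5,-11.2,0,0,0],[0,35,0,0,0,0,0],[0,30,0,0,0,0,0],[0,0,0,0,0,0,0],[0,0,0,0,0,0,0]]'
python3 - <<'E'
from h import *
s=arm.get_state();T=R.from_rotvec(s['tcp_rot']).as_matrix();print(np.degrees(np.arctan2(T[1,2],T[0,2])),T[:,0])
c,im=snap("wrist","w6");u=proj(c,[.4676,.3126,.113])[0];print(u)
x,y=u.astype(int);b=(max(x-75,0),max(y-75,0),x+75,y+75)
g=bargeo(c,bar(c,im,b),.113);print(g)
p=np.array([g[0][0],g[0][1],113])-s['tcp_pos']*1000;print(T.T@p)
E
```

```text
time_s: 12.9
tcp_pos: [0.4675, 0.3131, 0.1328]
tcp_rot: [-1.627, 0.871, 1.627]
ft_force: [0.9, 0.2, 1.1]
width: 0.0425
123.6623352171859 [ 3.80662632e-04  2.65465129e-04 -9.99999892e-01]
[252.68316693 238.63548009]
((458.5, 305.0), (24.2, 11.6), np.float32(34.1))
[19.76304167 11.98014595 -1.78001063]
```

```bash
python3 -m pendant '[[0,20,0,-1,0,0,0],[0,15,0,0,0,0,0],[0,8,0,0,0,0,0],[0,0,0,0,0,0,0],[0.7,0,0,0,0,0,0],[1,0,0,0,0,0,0],[1,0,0,0,0,0,0],[1,0,0,0,0,0,0],[1,0,0,0,0,0,0],[1,0,0,0,0,0,0]]' 60
python3 -m pendant '[[1,-5,0,0,0,0,0],[1,-20,0,0,0,0,0],[1,-40,0,0,0,0,0],[1,-40,0,0,0,0,0],[1,-40,0,0,0,0,0],[1,-10,0,0,0,0,0],[1,0,0,0,10,0,0],[1,0,0,0,10,0,0],[1,0,0,0,10,0,0],[1,0,0,0,0,0,0]]'

```

```text
time_s: 14.2
tcp_pos: [0.4683, 0.3118, 0.0898]
tcp_rot: [-1.628, 0.871, 1.626]
ft_force: [0.8, -0.7, 3.4]
width: 0.0125
time_s: 15.45
tcp_pos: [0.4671, 0.3114, 0.2429]
tcp_rot: [-1.257, 1.18, 1.259]
ft_force: [-0.8, -0.3, -1.3]
width: 0.0125
```

```bash
python3 -m pendant '[[1,0,0,0,10,0,0],[1,0,0,0,10,0,0],[1,0,0,0,10,0,0],[1,0,0,0,10,0,0],[1,0,0,0,7.6,0,0],[1,0,16.5,22.3,0,0,0],[1,0,30,40,0,0,0],[1,0,20,20,0,0,0],[1,0,0,0,0,0,0],[1,0,0,0,0,0,0]]'
python3 - <<'E'
from h import *
s=arm.get_state();T=R.from_rotvec(s['tcp_rot']).as_matrix();print(np.degrees(np.arctan2(T[1,2],T[0,2])),s['tcp_pos'],s['joint_positions'].round(2))
print(T.T@([.4765,.4168,.1218]-s['tcp_pos'])*1000)
E
```

```text
time_s: 16.7
tcp_pos: [0.4768, 0.4165, 0.2435]
tcp_rot: [-0.629, 1.479, 0.629]
ft_force: [-0.5, 0.2, -1.8]
width: 0.0124
46.10749788898235 [0.47680103 0.41645899 0.2435355 ] [ 0.54  0.2   1.59 -0.    1.35 -0.27]
[121.73534531   0.44162179   0.22433678]
```

```bash
python3 -m pendant '[[1,30,0,0,0,0,0],[1,30,0,0,0,0,0],[1,20,0,0,0,0,0],[1,10,0,0,0,0,0],[1,8,0,0,0,0,0],[1,6,0,0,0,0,0],[1,5,0,0,0,0,0],[1,4,0,0,0,0,0],[1,3,0,0,0,0,0],[1,0,0,0,0,0,0]]'
```

```text
time_s: 17.95
tcp_pos: [0.477, 0.417, 0.128]
tcp_rot: [-0.628, 1.478, 0.628]
ft_force: [-0.7, -0.2, -1.9]
width: 0.0133
```

```bash
python3 -m pendant '[[1,3,0,0,0,0,0],[1,2,0,0,0,0,0],[1,2,0,0,0,0,0],[1,1,0,0,0,0,0],[1,1,0,0,0,0,0],[1,0,0,0,0,0,0],[1,0,0,0,0,0,0],[1,0,0,0,0,0,0],[1,0,0,0,0,0,0],[1,0,0,0,0,0,0]]'
```

```text
time_s: 19.2
tcp_pos: [0.4773, 0.4172, 0.1197]
tcp_rot: [-0.628, 1.478, 0.628]
ft_force: [-2.0, -1.3, 6.0]
width: 0.0132
```

Rim is down (fz 6 N at z 0.1197, as predicted). I'll turn it clockwise.

```bash
python3 -m pendant '[[1,-0.5,0,0,6,0,0],[1,0,0,0,8,0,0],[1,0,0,0,8,0,0],[1,0,0,0,8,0,0],[1,0,0,0,8,0,0],[1,0,0,0,8,0,0],[1,0,0,0,8,0,0],[1,0,0,0,6,0,0],[1,0,0,0,5,0,0],[1,0,0,0,0,0,0]]'
python3 - <<'E'
from h import *
s=arm.get_state();T=R.from_rotvec(s['tcp_rot']).as_matrix();print(np.degrees(np.arctan2(T[1,2],T[0,2])),s['tcp_pos'],s['ft_torque'],s['ft_force'])
E
```

```text
time_s: 20.45
tcp_pos: [0.4773, 0.4173, 0.1198]
tcp_rot: [0.26, 1.555, -0.259]
ft_force: [0.2, 0.1, 2.1]
width: 0.0123
-18.933851826220906 [0.47734786 0.41734019 0.1198132 ] [ 0.07070748  0.07430248 -0.06923079] [0.22184286 0.10097199 2.09673518]
```

```bash
python3 -m pendant '[[1,0,0,0,3,0,0],[1,0,0,0,2,0,0],[1,0,0,0,2,0,0],[1,0,0,0,1,0,0],[1,0,0,0,1,0,0],[1,0,0,0,1,0,0],[1,0,0,0,0,0,0],[1,0,0,0,0,0,0],[1,0,0,0,0,0,0],[1,0,0,0,0,0,0]]'
python3 - <<'E'
from h import *
s=arm.get_state();T=R.from_rotvec(s['tcp_rot']).as_matrix();print(np.degrees(np.arctan2(T[1,2],T[0,2])),s['tcp_pos'],s['ft_torque'],s['ft_force'])
E
```

```text
time_s: 21.7
tcp_pos: [0.4771, 0.4171, 0.1198]
tcp_rot: [0.397, 1.534, -0.396]
ft_force: [-0.8, 1.3, 2.2]
width: 0.013
-28.97675454791247 [0.47705642 0.41714474 0.11978487] [0.44130275 0.29441154 0.03761846] [-0.78201415  1.31432535  2.20817054]
```

```bash
python3 -m pendant '[[1,0,0,0,1,0,0],[1,0,0,0,1,0,0],[1,0,0,0,1,0,0],[1,0,0,0,0,0,0],[1,0,0,0,0,0,0],[1,0,0,0,0,0,0],[1,0,0,0,0,0,0],[1,0,0,0,0,0,0],[1,0,0,0,0,0,0],[1,0,0,0,0,0,0]]'
python3 - <<'E'
from h import *
s=arm.get_state();T=R.from_rotvec(s['tcp_rot']).as_matrix();print(np.degrees(np.arctan2(T[1,2],T[0,2])),s['tcp_pos'],s['ft_torque'],s['ft_force'])
E
```

```text
time_s: 22.95
tcp_pos: [0.4767, 0.4175, 0.1198]
tcp_rot: [0.438, 1.527, -0.437]
ft_force: [-3.0, 3.4, 3.3]
width: 0.0128
-31.982913701850578 [0.47669622 0.41746575 0.11978464] [0.98540064 0.84091657 0.11037866] [-2.97548747  3.38747538  3.33778566]
```

```bash
python3 -m pendant '[[0,0,0,0,-2,0,0],[0,0,0,0,0,0,0],[0,0,0,0,0,0,0],[0,-20,0,0,0,0,0],[0,-40,0,0,0,0,0],[0,-40,0,0,0,0,0],[0,-30,0,0,0,0,0],[0,0,0,0,-10,0,0],[0,0,0,0,-10,0,0],[0,0,0,0,-10,0,0]]'
python3 -m pendant '[[0,0,0,0,-10,0,0],[0,0,0,0,-10,0,0],[0,0,0,0,-10,0,0],[0,0,0,0,-10,0,0],[0,0,0,0,-10,0,0],[0,0,0,0,-10,0,0],[0,0,0,0,-10,0,0],[0,0,0,0,-10,0,0],[0,0,0,0,-10,0,0],[0,0,0,0,0,0,0]]'
python3 - <<'E'
from h import *
s=arm.get_state();T=R.from_rotvec(s['tcp_rot']).as_matrix();print(np.degrees(np.arctan2(T[1,2],T[0,2])),s['tcp_pos'])
c,im=snap("wrist","w7");u=proj(c,[.4765,.4168,.143])[0].astype(int);x,y=u
print(bargeo(c,bar(c,im,(x-75,y-75,x+75,y+75)),.143))
E
```

```text
time_s: 24.2
tcp_pos: [0.4774, 0.4171, 0.2517]
tcp_rot: [-0.004, 1.569, 0.005]
ft_force: [0.3, -0.1, 0.2]
width: 0.0427
time_s: 25.45
tcp_pos: [0.4774, 0.4172, 0.2513]
tcp_rot: [-1.208, 1.208, 1.207]
ft_force: [-0.2, 0.4, -0.4]
width: 0.0423
89.90616003818516 [0.47741856 0.41716974 0.25133908]
((474.9, 414.6), (49.7, 12.0), np.float32(58.3))
```

```bash
python3 -m pendant '[[0,0,0,-40,0,0,0],[0,0,0,-50,0,0,0],[0,0,0,-50,0,0,0],[0,0,0,-50,0,0,0],[0,0,0,-50,0,0,0],[0,0,0,-50,0,0,0],[0,0,0,-50,0,0,0],[0,9,0,-50,0,0,0],[0,10,0,-22,0,0,0],[0,10,0,0,0,0,0]]'
python3 -m pendant '[[0,0,0,0,0,0,0],[0,0,0,0,0,0,0],[0,0,0,0,0,0,0],[0,0,0,0,0,0,0],[0,0,0,0,0,0,0],[0,0,0,0,0,0,0],[0,0,0,0,0,0,0],[0,0,0,0,0,0,0],[0,0,0,0,0,0,0],[0,0,0,0,0,0,0]]'
python3 - <<'E'
from h import *
s=arm.get_state();c,im=snap("wrist","w8");print(s['tcp_pos'])
cv2.imwrite('pics/w8c.png',cv2.resize(im[90:250,60:460],None,fx=2,fy=2,interpolation=cv2.INTER_CUBIC))
E
```

```text
time_s: 26.75
tcp_pos: [0.4775, 0.0039, 0.2211]
tcp_rot: [-1.207, 1.211, 1.205]
ft_force: [-0.6, -0.2, 0.8]
width: 0.0428
time_s: 28.0
tcp_pos: [0.4773, 0.0051, 0.2208]
tcp_rot: [-1.209, 1.209, 1.21]
ft_force: [-0.2, -0.1, 0.1]
width: 0.0427
[0.47729121 0.00506419 0.2207825 ]
```

View pics/w8c.png

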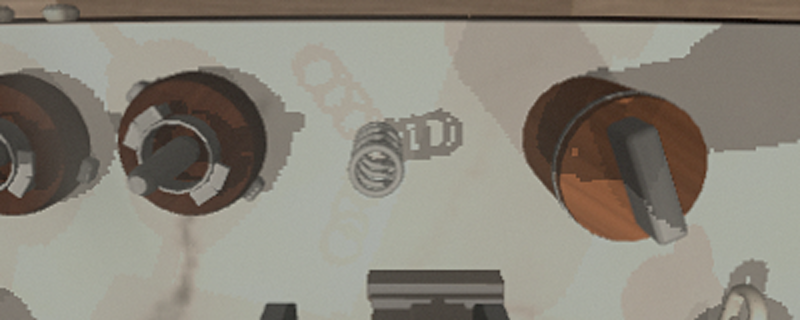

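Spring 2's top ring is at (248.5,175.7). Mill B's spindle tip is at (128,181.5), with ears at (129,135) and (188.5,183.5).

```bash
python3 - <<'E'
from h import *
s=arm.get_state();c=cal("wrist");T=R.from_rotvec(s['tcp_rot']).as_matrix()
q=lambda x,y:(60+x/2,90+y/2)
p=onz(c,[q(376.5,172)],.064)[0];print(p.round(4),(T.T@(p-s['tcp_pos'])*1000).round(1))
e=onz(c,[q(138,90),q(257,187)],.026);print(e.round(4),e.mean(0),np.degrees(np.arctan2(*(e[1]-e[0])[[1,0]])))
print("tip",onz(c,[q(135,183)],.1)[0].round(4))
f=onz(c,[q(146,128),q(208,180)],.046);print("fl",f,f.mean(0),np.degrees(np.arctan2(*(f[1]-f[0])[[1,0]])))
E
```

```text
[4.766e-01 4.000e-04 6.400e-02] [156.8   0.7  -4.6]
[[ 0.4415 -0.1257  0.026 ]
 [ 0.4947 -0.0657  0.026 ]] [ 0.46810671 -0.09568647  0.026     ] 48.47003118241574
tip [ 0.4721 -0.1031  0.1   ]
fl [[ 0.45812512 -0.1160474   0.046     ]
 [ 0.48532719 -0.08667642  0.046     ]] [ 0.47172615 -0.10136191  0.046     ] 47.19554331185717
```

```bash
python3 -m pendant '[[0,30,0.7,-4.6,0,0,0],[0,40,0,0,0,0,0],[0,40,0,0,0,0,0],[0,40,0,0,0,0,0],[0,29,0,0,0,0,0],[0,14,0,0,0,0,0],[0,0,0,0,0,0,0],[0,0,0,0,0,0,0],[0.5,0,0,0,0,0,0],[1,0,0,0,0,0,0]]' 40
python3 -m pendant '[[1,0,0,0,0,0,0],[1,0,0,0,0,0,0],[1,-5,0,0,0,0,0],[1,-25,0,0,0,0,0],[1,-40,0,0,0,0,0],[1,-40,0,0,0,0,0],[1,-40,0,0,0,0,0],[1,-40,0,0,0,0,0],[1,-20,0,0,0,0,0],[1,0,0,0,0,0,0]]' 
python3 -m pendant '[[1,0,0,-20,0,0,0],[1,0,3,-30,0,0,0],[1,0,3,-30,0,0,0],[1,0,0,-20,0,0,0],[1,0,0,0,0,0,0],[1,0,0,0,0,0,0],[1,0,0,0,0,0,0],[1,0,0,0,0,0,0],[1,0,0,0,0,0,0],[1,0,0,0,0,0,0]]' 
python3 - <<'E'
from h import *
s=arm.get_state();c,im=snap("wrist","w9");print(s['tcp_pos'],proj(c,[[.472,-.102,.1]]))
cv2.imwrite('pics/w9c.png',cv2.resize(im[130:384,150:360],None,fx=2.25,fy=2.25,interpolation=cv2.INTER_CUBIC))
E
```

```text
time_s: 29.3
tcp_pos: [0.4777, 0.0001, 0.0291]
tcp_rot: [-1.212, 1.208, 1.207]
ft_force: [-1.3, -1.2, 4.7]
width: 0.026
time_s: 30.55
tcp_pos: [0.4773, 0.0004, 0.2394]
tcp_rot: [-1.212, 1.207, 1.207]
ft_force: [0.7, 1.0, -0.2]
width: 0.0262
time_s: 31.8
tcp_pos: [0.4707, -0.0994, 0.2379]
tcp_rot: [-1.21, 1.209, 1.21]
ft_force: [-0.7, 0.2, -1.0]
width: 0.0262
[ 0.47069761 -0.09939208  0.23786635] [[250.2426211  183.32530891]]
```

View pics/w9c.png

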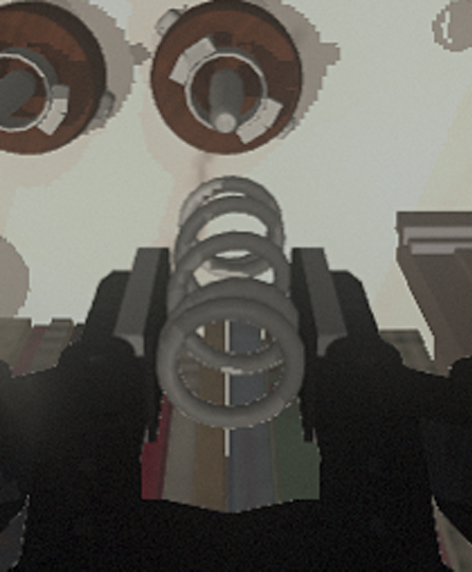

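The spring is held. Mill B's spindle tip is at (249.6,184.2), and the spring's top ring is at about (231,353) in the crop.

```bash
python3 - <<'E'
from h import *
s=arm.get_state();c=cal("wrist");T=R.from_rotvec(s['tcp_rot']).as_matrix()
q=lambda x,y:(150+x/2.25,130+y/2.25)
for d in (28,-36):print("ring pred crop",((proj(c,s['tcp_pos']+T@[d/1000,0,0])-[150,130])*2.25).round(1))
p=onz(c,[q(224.5,122)],.1)[0];print(p.round(4),(T.T@(p-s['tcp_pos'])*1000).round(1))
f=onz(c,[q(193,60),q(262,120)],.046);print("fl",f.round(4),f.mean(0).round(4),np.degrees(np.arctan2(*(f[1]-f[0])[[1,0]])))
E
```

```text
ring pred crop [[233.1 229.6]]
ring pred crop [[234.5 380.6]]
[ 0.4728 -0.1025  0.1   ] [137.9  -2.1  -3. ]
fl [[ 0.4578 -0.1177  0.046 ]
 [ 0.4871 -0.0848  0.046 ]] [ 0.4725 -0.1012  0.046 ] 48.26897663770238
```

Compared with the first grasp, this spring sits about 2.6 mm off-centre along tool +y, and the narrower width of 26 mm agrees with that. I'll compensate.

```bash
python3 -m pendant '[[1,0,-4.7,-3,0,0,0],[1,35,0,0,0,0,0],[1,40,0,0,0,0,0],[1,20,0,0,0,0,0],[1,9,0,0,0,0,0],[1,0,0,0,0,0,0],[1,5,0,0,0,0,0],[1,5,0,0,0,0,0],[1,4,0,0,0,0,0],[1,0,0,0,0,0,0]]'
python3 - <<'E'
from h import *
c,im=snap("wrist","w10")
s=arm.get_state();print(s['tcp_pos'],s['ft_force'],s['ft_torque'])
cv2.imwrite('pics/w10c.png',cv2.resize(im[140:384,150:370],None,fx=2.4,fy=2.4,interpolation=cv2.INTER_CUBIC))
E
```

```text
time_s: 33.1
tcp_pos: [0.4751, -0.1024, 0.1195]
tcp_rot: [-1.209, 1.209, 1.21]
ft_force: [-0.3, -0.4, -0.6]
width: 0.0262
[ 0.47529599 -0.10250535  0.11971086] [ 0.12144442 -0.50944492  0.10175296] [-0.05955413  0.00667722 -0.01546772]
```

View pics/w10c.png

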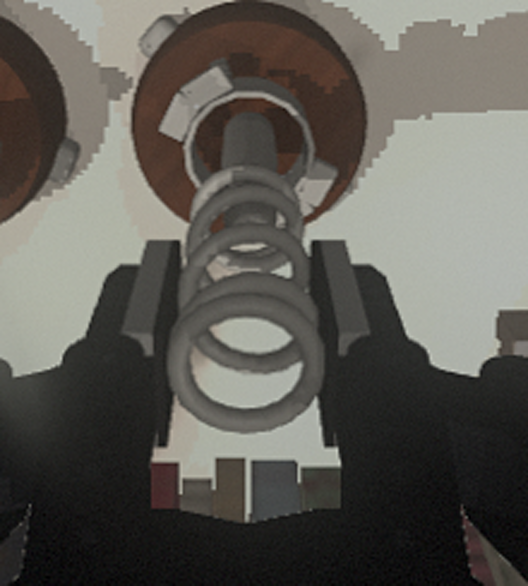

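The spindle has entered the coils with no contact force. I'll lower it.

```bash
python3 -m pendant '[[1,10,0,0,0,0,0],[1,10,0,0,0,0,0],[1,8,0,0,0,0,0],[1,4,0,0,5,0,0],[1,4,0,0,-5,0,0],[1,4,0,0,-5,0,0],[1,4,0,0,5,0,0],[1,3,0,0,5,0,0],[1,3,0,0,-5,0,0],[1,0,0,0,0,0,0]]'
```

```text
time_s: 34.4
tcp_pos: [0.475, -0.1024, 0.0691]
tcp_rot: [-1.208, 1.21, 1.21]
ft_force: [-0.2, 0.0, -0.3]
width: 0.026
```

```bash
python3 -m pendant '[[1,3,0,0,5,0,0],[1,3,0,0,-5,0,0],[1,2,0,0,-5,0,0],[1,1.5,0,0,5,0,0],[1,1,0,0,0,0,0],[1,0,0,0,0,0,0],[1,0,0,0,0,0,0],[1,0,0,0,0,0,0],[1,0,0,0,0,0,0],[1,0,0,0,0,0,0]]'
```

```text
time_s: 35.65
tcp_pos: [0.4754, -0.1025, 0.0593]
tcp_rot: [-1.21, 1.209, 1.21]
ft_force: [-0.2, 0.3, 0.9]
width: 0.026
```

```bash
python3 -m pendant '[[1,1,0,0,0,0,0],[0,0,0,0,0,0,0],[0,0,0,0,0,0,0],[0,0,0,0,0,0,0],[0,-10,0,0,0,0,0],[0,-30,0,0,0,0,0],[0,-40,0,0,0,0,0],[0,-40,0,0,0,0,0],[0,-40,0,30,0,0,0],[0,-20,0,30,0,0,0]]'
python3 -m pendant '[[0,0,0,40,0,0,0],[0,0,0,30,0,0,0],[0,0,0,0,0,0,0],[0,0,0,0,0,0,0],[0,0,0,0,0,0,0],[0,0,0,0,0,0,0],[0,0,0,0,0,0,0],[0,0,0,0,0,0,0],[0,0,0,0,0,0,0],[0,0,0,0,0,0,0]]'
python3 - <<'E'
from h import *
s=arm.get_state();c,im=snap("wrist","w11");print(s['tcp_pos'])
u=proj(c,[.478,.118,.113])[0].astype(int);print(u)
x,y=u;print(bargeo(c,bar(c,im,(x-65,y-65,x+65,y+65)),.113))
cv2.imwrite('pics/w11c.png',cv2.resize(im[90:250,110:410],None,fx=2.6,fy=2.6,interpolation=cv2.INTER_CUBIC))
E
```

```text
time_s: 36.9
tcp_pos: [0.4763, -0.0423, 0.2418]
tcp_rot: [-1.212, 1.207, 1.205]
ft_force: [0.6, -0.4, 0.5]
width: 0.0429
time_s: 38.15
tcp_pos: [0.4753, 0.0275, 0.2383]
tcp_rot: [-1.21, 1.209, 1.21]
ft_force: [-0.0, -0.4, 1.0]
width: 0.0427
[0.47529488 0.02748176 0.23831624]
[356 188]
((479.4, 120.3), (19.6, 13.0), np.float32(23.7))
```

View pics/w11c.png

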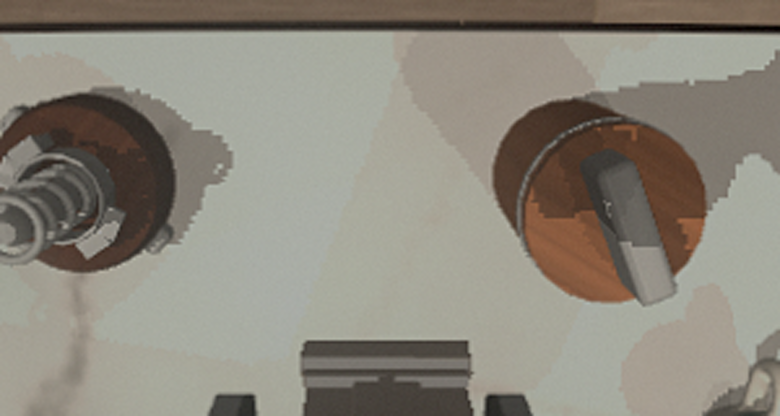

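Spring 2 is down on mill B. Half of cover 2's bar is in shadow; its top face runs from about (618,157) to (661,298) in the crop.

```bash
python3 - <<'E'
from h import *
s=arm.get_state();c=cal("wrist")
q=lambda x,y:(110+x/2.6,90+y/2.6)
a,b=onz(c,[q(618,157),q(661,298)],.113);print(a,b,(a+b)/2,np.linalg.norm(a-b),np.degrees(np.arctan2(b[1]-a[1],b[0]-a[0])))
print("cov",onz(c,[q(615,211)],.085)[0])
print("springtop",onz(c,[q(10,225)],.094)[0])
E
```

```text
[0.44405617 0.10754153 0.113     ] [0.49273656 0.12680345 0.113     ] [0.46839636 0.11717249 0.113     ] 0.05235267266968467 21.587780759523607
cov [0.46880364 0.11660306 0.085     ]
springtop [ 0.47170683 -0.1025859   0.094     ]
```

```bash
python3 -m pendant '[[0,0,0,0,-7,0,0],[0,0,0,0,-7,0,0],[0,0,0,0,-8,0,0],[0,0,-9,28.6,0,0,0],[0,0,-9,29,0,0,0],[0,0,-9.2,28,0,0,0],[0,0,0,0,0,0,0],[0,0,0,0,0,0,0],[0,0,0,0,0,0,0],[0,0,0,0,0,0,0]]'
python3 - <<'E'
from h import *
s=arm.get_state();c,im=snap("wrist","w12");print(s['tcp_pos'])
u=proj(c,[.4684,.117,.113])[0].astype(int);print(u)
x,y=u;cr=im[y-50:y+50,x-60:x+60];print("off",x-60,y-50)
cv2.imwrite('pics/w12c.png',cv2.resize(cr,None,fx=5,fy=5,interpolation=cv2.INTER_CUBIC))
E
```

```text
time_s: 39.45
tcp_pos: [0.4685, 0.1164, 0.2383]
tcp_rot: [-1.486, 1.003, 1.486]
ft_force: [-0.2, 0.2, -0.9]
width: 0.0426
[0.46853336 0.11639371 0.23831612]
[253 186]
off 193 136
```

View pics/w12c.png

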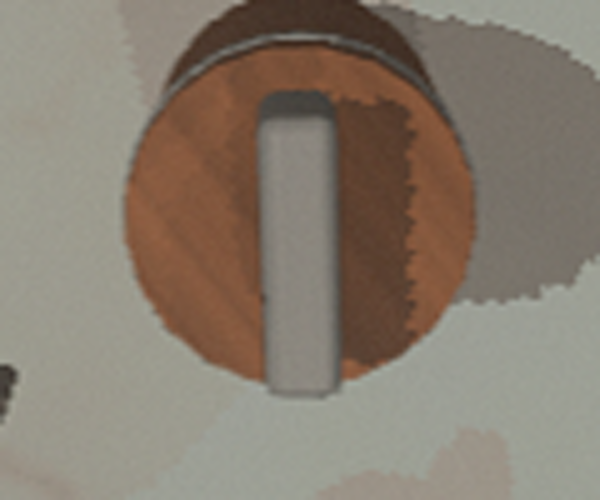

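Seen from above, the bar's top face runs from (298,118) to (304,395) in the crop and is nearly square with the tool.

```bash
python3 - <<'E'
from h import *
s=arm.get_state();c=cal("wrist");T=R.from_rotvec(s['tcp_rot']).as_matrix()
q=lambda x,y:(193+x/5,136+y/5)
a,b=onz(c,[q(298,116),q(304,396)],.113);m=(a+b)/2;print(m,np.linalg.norm(a-b),np.degrees(np.arctan2(b[1]-a[1],b[0]-a[0])),T.T@(m-s['tcp_pos'])*1000)
im=cv2.imread('pics/w12.png');print(bargeo(c,bar(c,im,(213,146,293,226)),.113))
E
```

```text
[0.46995316 0.11721312 0.113     ] 0.05099718453705886 23.17704876414166 [125.3028965   -1.60048864   0.13359027]
((468.8, 115.6), (46.3, 12.3), np.float32(22.3))
```

```bash
python3 -m pendant '[[0,30,-1.5,0,0,0,0],[0,40,0,0,0,0,0],[0,40,0,0,0,0,0],[0,25,0,0,0,0,0],[0,14,0,0,0,0,0],[0,0,0,0,0,0,0],[0,0,0,0,0,0,0],[1,0,0,0,0,0,0],[1,0,0,0,0,0,0],[1,0,0,0,0,0,0]]' 60
python3 -m pendant '[[1,0,0,0,0,0,0],[1,-5,0,0,0,0,0],[1,-30,0,0,0,0,0],[1,-40,0,0,0,0,0],[1,-40,0,0,0,0,0],[1,-40,0,0,10,0,0],[1,0,0,0,10,0,0],[1,0,0,0,10,0,0],[1,0,0,0,10,0,0],[1,0,0,0,10,0,0]]'
python3 -m pendant '[[1,0,0,0,10,0,0],[1,0,0,0,10,0,0],[1,0,0,0,10,0,0],[1,0,0,0,3.5,0,0],[1,0,0,0,0,0,0],[1,0,0,0,0,0,0],[1,0,0,0,0,0,0],[1,0,0,0,0,0,0],[1,0,0,0,0,0,0],[1,0,0,0,0,0,0]]'
python3 - <<'E'
from h import *
s=arm.get_state();T=R.from_rotvec(s['tcp_rot']).as_matrix();print(np.degrees(np.arctan2(T[1,2],T[0,2])),s['tcp_pos'],s['joint_positions'].round(2))
print(T.T@([.4728,-.1023,.1218]-s['tcp_pos'])*1000)
E
```

```text
time_s: 40.75
tcp_pos: [0.4706, 0.1176, 0.0903]
tcp_rot: [-1.488, 1.001, 1.485]
ft_force: [-1.3, -0.6, 4.6]
width: 0.0125
time_s: 42.0
tcp_pos: [0.469, 0.1176, 0.2433]
tcp_rot: [-0.837, 1.405, 0.839]
ft_force: [-0.5, 0.5, -1.7]
width: 0.0129
time_s: 43.25
tcp_pos: [0.4698, 0.1176, 0.2443]
tcp_rot: [-0.39, 1.535, 0.39]
ft_force: [0.1, 0.3, -2.6]
width: 0.0125
28.532358107236227 [0.46979581 0.11760249 0.24430891] [ 0.01 -0.17  1.96  0.    1.35 -0.49]
[ 122.50796139 -194.62897377 -102.40081096]
```

```bash
python3 -m pendant '[[1,0,-30,-16,0,0,0],[1,0,-45,-24,0,0,0],[1,0,-45,-24,0,0,0],[1,0,-45,-24,0,0,0],[1,0,-29.5,-14.4,0,0,0],[1,0,0,0,0,0,0],[1,0,0,0,0,0,0],[1,0,0,0,0,0,0],[1,0,0,0,0,0,0],[1,0,0,0,0,0,0]]'
python3 -m pendant '[[1,30,0,0,0,0,0],[1,30,0,0,0,0,0],[1,20,0,0,0,0,0],[1,10,0,0,0,0,0],[1,8,0,0,0,0,0],[1,6,0,0,0,0,0],[1,5,0,0,0,0,0],[1,4,0,0,0,0,0],[1,3,0,0,0,0,0],[1,0,0,0,0,0,0]]'
```

```text
time_s: 44.5
tcp_pos: [0.4727, -0.1017, 0.2443]
tcp_rot: [-0.391, 1.535, 0.391]
ft_force: [-0.4, 0.9, -1.8]
width: 0.0127
time_s: 45.75
tcp_pos: [0.4726, -0.1022, 0.1281]
tcp_rot: [-0.39, 1.536, 0.39]
ft_force: [0.5, 0.6, -1.5]
width: 0.0126
```

```bash
python3 -m pendant '[[1,3,0,0,0,0,0],[1,2,0,0,0,0,0],[1,1.5,0,0,0,0,0],[1,1,0,0,0,0,0],[1,1,0,0,0,0,0],[1,0,0,0,0,0,0],[1,0,0,0,0,0,0],[1,0,0,0,0,0,0],[1,0,0,0,0,0,0],[1,0,0,0,0,0,0]]'
```

```text
time_s: 47.0
tcp_pos: [0.473, -0.1023, 0.1202]
tcp_rot: [-0.391, 1.535, 0.39]
ft_force: [-2.0, 0.7, 5.7]
width: 0.0132
```

```bash
python3 -m pendant '[[1,-0.5,0,0,6,0,0],[1,0,0,0,8,0,0],[1,0,0,0,8,0,0],[1,0,0,0,8,0,0],[1,0,0,0,8,0,0],[1,0,0,0,8,0,0],[1,0,0,0,8,0,0],[1,0,0,0,6,0,0],[1,0,0,0,6,0,0],[1,0,0,0,0,0,0]]'
python3 -m pendant '[[1,0,0,0,2,0,0],[1,0,0,0,2,0,0],[1,0,0,0,2,0,0],[1,0,0,0,1,0,0],[1,0,0,0,1,0,0],[1,0,0,0,1,0,0],[1,0,0,0,0,0,0],[1,0,0,0,0,0,0],[1,0,0,0,0,0,0],[1,0,0,0,0,0,0]]'
python3 - <<'E'
from h import *
s=arm.get_state();T=R.from_rotvec(s['tcp_rot']).as_matrix();print(np.degrees(np.arctan2(T[1,2],T[0,2])),s['tcp_pos'],s['ft_torque'],s['ft_force'])
E
```

```text
time_s: 48.25
tcp_pos: [0.473, -0.1024, 0.1204]
tcp_rot: [0.511, 1.509, -0.511]
ft_force: [0.6, 0.3, 2.0]
width: 0.0123
time_s: 49.5
tcp_pos: [0.4727, -0.1022, 0.1203]
tcp_rot: [0.634, 1.476, -0.634]
ft_force: [-0.1, -0.7, 3.2]
width: 0.0128
-46.47308930001207 [ 0.47273846 -0.10220075  0.12032583] [-0.10124264  0.01949533  0.05407142] [-0.06494874 -0.69284298  3.22366714]
```

```bash
python3 -m pendant '[[1,0,0,0,1,0,0],[1,0,0,0,1,0,0],[1,0,0,0,0,0,0],[1,0,0,0,0,0,0],[1,0,0,0,-1,0,0],[0,0,0,0,0,0,0],[0,0,0,0,0,0,0],[0,0,0,0,0,0,0],[0,-20,0,0,0,0,0],[0,-40,0,0,0,0,0]]'
python3 -m pendant '[[0,-40,0,0,-10,0,0],[0,-40,0,0,-10,0,0],[0,0,0,0,-10,0,0],[0,0,0,0,-10,0,0],[0,0,0,0,-10,0,0],[0,0,0,0,-10,0,0],[0,0,0,0,-10,0,0],[0,0,0,0,-10,0,0],[0,0,0,0,-10,0,0],[0,0,0,0,-10,0,0]]'
python3 -m pendant '[[0,-10,0,0,-10,0,0],[0,-20,0,0,-10,0,0],[0,-20,0,0,-10,0,0],[0,-20,0,0,-6.5,0,0],[0,0,0,0,0,0,0],[0,0,0,0,0,0,0],[0,0,0,0,0,0,0],[0,0,0,0,0,0,0],[0,0,0,0,0,0,0],[0,0,0,0,0,0,0]]'
python3 - <<'E'
from h import *
s=arm.get_state();c,im=snap("wrist","w13");print(s['tcp_pos'])
u=proj(c,[.4725,-.1023,.143])[0].astype(int);print(u);x,y=u
try: print(bargeo(c,bar(c,im,(x-55,y-55,x+55,y+55)),.143))
except Exception as e: print(e)
ct,t=snap("top","top1")
A=cv2.resize(im[y-70:y+70,x-160:x+120],(784,392),interpolation=cv2.INTER_CUBIC);B=cv2.resize(t[168:232,105:365],(784,193),interpolation=cv2.INTER_CUBIC)
print("off",x-160,y-70)
cv2.imwrite('pics/fin.png',np.vstack([A,B]))
E
```

```text
time_s: 50.75
tcp_pos: [0.4712, -0.1015, 0.179]
tcp_rot: [0.648, 1.477, -0.648]
ft_force: [0.6, 0.6, 0.3]
width: 0.0429
time_s: 52.0
tcp_pos: [0.4726, -0.1021, 0.2601]
tcp_rot: [-0.72, 1.449, 0.72]
ft_force: [0.7, -0.9, 0.3]
width: 0.0427
time_s: 53.25
tcp_pos: [0.4727, -0.1022, 0.3302]
tcp_rot: [-1.196, 1.217, 1.197]
ft_force: [-0.6, -1.0, -0.7]
width: 0.0425
[ 0.47268686 -0.10219315  0.33020815]
[252 169]
((472.3, -103.4), (50.6, 12.9), np.float32(41.3))
off 92 99
```

View pics/fin.png

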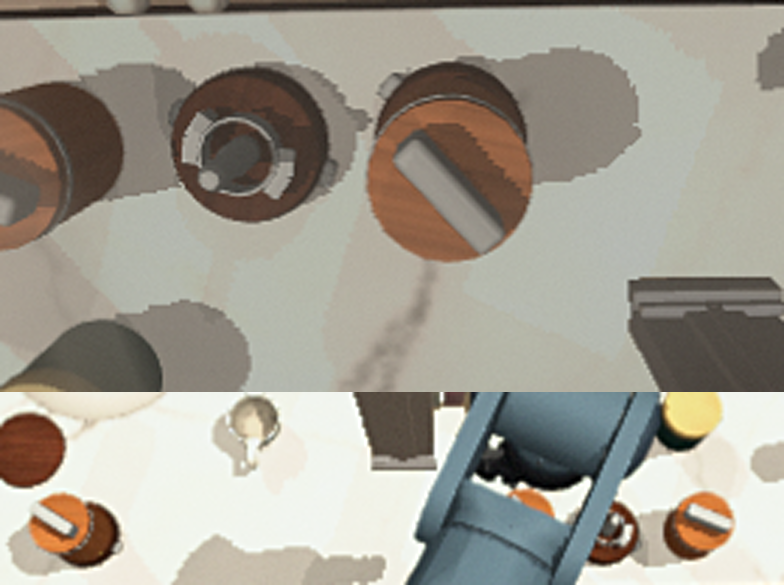

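The final view shows mill B closed at (450,170), with its bar at 41° against ears at 48° and its centre at (0.472,-0.103). Mill A is closed, mill C is open and the spare cover stands clear. Cup and tin look undisturbed. I'm handing the job in.

```bash
python3 -c "
from bench import workorder
print(workorder.sign_off())"
```

```text
the job is handed in; nothing more can be done
None
```

I found two springs, and each is now on its own mill (A and B) with a cover turned clockwise to the stop. Mill C stays open and the spare cover was left where it stood. I handed the job in after about 53 s of robot time, with the gripper clear of everything.

| Check | Mill A | Mill B |
|---|---|---|
| Spring base when let go (foot top is at 30 mm) | 30 mm | 30 mm |
| Gripper height with the rim down, measured / expected | 119.8 / 119.8 mm | 120.2 / 120.3 mm |
| Grip bar direction after letting go | 58° | 41° |
| Line of the ears | about 66° (readings 63–68°) | about 48° |
| Cover centre against mill centre | about 2.7 mm apart (same camera) | within 1–2 mm |

- **Bar angle:** both bars read about 7–8° past the line of the ears. The stop is said to be at about 5° and the limit is 15°.
- **Stop:** at mill A the torque rose clearly at the stop. At mill B it had barely risen at my last reading, so the angle there is confirmed by the picture only.
- **Cover A's centre:** the 2.7 mm is mostly camera error, I think. The gripper held the cover within 1 mm of the mill's axis.
- **Bystanders:** the cup and tin look undisturbed in the last top view. The pepper mill was outside that crop, but the arm never went near it.

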